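# Square a stone tooling slab into the bench corner stop

## Robot

A 6-joint arm with a two-finger parallel gripper is mounted at the origin on the work surface. World frame = base frame: x ahead of the robot, y to its left, z up, the work surface at z = 0. Lengths are in m, angles in rad, forces in N, time in s.
With the tool pointing down it reaches from about 0.3 to 0.775 m from the base axis. Payload 14.6 kg.
Tool frame: the origin (TCP) lies on the centre line of the jaws, within the pads' length; the fingertips stand 19 mm ahead of it and the grasp point (between the pads) is the TCP; z points along the fingers, y is the line along which they close (so a half turn about z gives the same grasp; the last joint's range is limited). The gripper opens to 94 mm and grips with 3 to 60 N. Pads are 16 mm wide; open, the fingers measure 119 mm over their backs; the gripper's body (75 mm by 177 mm) begins 78 mm behind the grasp point.
Start: joints at [1.099, 0.3, 1.521, -0, 1.321, -0.067], TCP at [0.217, 0.506, 0.224] pointing down, gripper open.
Joint ranges: [-3.03, 3.03], [-0.79, 2.21], [0.23, 2.52], [-1.04, 4.18], [0, 3.07], [-2.55, 2.55]. Speed limits (rad/s): [2.22, 2.22, 2.57, 3.14, 3.14, 3.14].

## Interface

Orientations are given as [roll, pitch, yaw] about the fixed x, y, z axes, in that order (R = Rz(yaw) Ry(pitch) Rx(roll)).
In Python, from station import get_obs, camera, workorder gives the robot as it stands.
- The arm moves only by the tool play_rows, never from a script. Its argument "motion" is a list that holds one entry, the list of rows, each a list of 7 numbers: the shift along the tool's x, y, z as a fraction of full scale, then the turn, a rotation vector about the tool's x, y, z as a fraction of full scale, then the opening, from -1 (shut) to 1 (fully open). In form: [[[x, y, z, ax, ay, az, grip], ...]]. A call has 1 to 10 rows; each row is the pose to reach, as a shift and turn from the pose commanded when the call began, along the tool's axes at that moment, turning the shorter way round; what a row does not reach only later rows make up. Full scale, the value 1, is 0.25 m for a shift and 2 pi rad for a turn. A row lasts 1/10 s, in which the tool goes at most 50 mm and 8.59 degrees, less where a joint would pass 70% of its speed; a pose out of reach is approached as far as the arm can. A call with a number of a shift or a turn outside -1 to 1 is refused whole. A call with a gripper value outside its range is refused whole. The fingers move at their own pace and stop on an object; "grip_force" is the grip in N (left out, the last holds). Time passes only in rows, so rows that repeat a pose let the fingers close. It gives the time, the measured TCP pose, the force, the opening and the grip force at its end, in the units of the state.
- get_obs(): the state, without advancing time (a new reading comes with each control period).
- camera(name): name is "scene" or "top" or "wrist"; returns a dict with "frame" (400x640x3 uint8, red, green, blue), "z_map" (400x640 float32, m along the optical axis (not along the pixel's ray), 0 where there is no reading), "camera_matrix" (3x3 intrinsics, pixels), "D" ([k1, k2, p1, p2, k3] as OpenCV has them; the pictures are not rectified), "T" (4x4, takes a point from camera to world coordinates); the wrist camera has in their place "T_tool_cam" (4x4, takes a point from camera to tool coordinates, whose origin is the TCP and whose axes are the flange's). Camera axes: x right, y up, looking along -z (the intrinsics and any distortion apply to the point x, -y, -z); pixel columns grow to the right and rows downward; lengths in m; the calibration is good to about 2 mm. A picture is of the moment at which its call begins: read the wrist's pose just before it.
- workorder.hand_in(): hands the job in; it is judged then, once.
The state is a dict: "time_s": time; "qpos": joint angles; "joint_vel": joint speeds; "tau": joint torques, N m; "ee_pos": TCP position; "eef_rot": TCP orientation; "force": force on the tool from outside, world axes, zero at the start; "moment": the same for the moment, N m; "grip_width": finger opening in m; "grip_force": force on a finger pad.
Only numpy, scipy, OpenCV 4.12 (cv2) and the standard library are available. Lean on these libraries where they do the work, as an engineer would, in place of code of your own. Each camera call takes 0.05 s, during which the arm holds its last target. There are 200 camera calls.

## Task

On the leatherworker's cutting mat, push the larger of the two stone slabs along the surface until it sits fully home in the inside corner of the low wooden stop: one long side flush along the stop's long batten and one short end flush against its short batten. Only push it with the fingertips or the outside of the fingers, never lift or tip it, and leave everything else on the bench where it stands. Finish with the gripper clear.

Things in the scene. Friction and masses are not known exactly. Their poses are not given: they have to be found in the camera images.
- slab: the larger stone slab, pale marble, a rectangular block 90 (its x) by 120 (its y) by 30 mm high, about 0.75 kg, lying loose and flat on the mat in the open angle of the stop. Too wide to grip. Origin: centre of its underside; z up. Fully home, its centre is at x = -45, y = -60 mm in the stop's frame, axes parallel. It starts turned at most 0.4 rad from the stop
- corner_stop: L of two pale wooden battens fixed to the bench, 22 mm wide, 18 mm high. Origin: inside corner of the L at surface height; z up. Long batten: inner face x = 0, from the corner 260 mm towards -y. Short batten: inner face y = 0, from the corner 130 mm towards -x. Open quadrant x < 0, y < 0 (towards the robot and to its right). Turned at most 0.25 rad from the world axes
- small_slab: bystander: the smaller stone slab, same marble, 75 by 55 by 20 mm, to the left of the stop (outside the L). Origin: centre of its underside
- jar: bystander: squat amber glass jar with a green cap, 56 mm across, 65 mm high, to the left and nearer the robot than the short batten. Origin: centre of its underside
- maul: bystander: maul standing on its white conical head, dark wooden handle upward, 68 mm across, 194 mm high, well to the left or right of the stop (it and the bottle may change places). Origin: centre of its underside
- bottle: bystander: white plastic bottle, 60 mm across, 150 mm high, well to the right or left of the stop. Origin: centre of its underside
- burnisher: bystander: turned wooden edge burnisher standing upright behind the long batten, 40 mm across, 70 mm high. Origin: centre of its underside
- tin: bystander: low metal tin behind the long batten, 56 mm across, 45 mm high. Origin: centre of its underside
There are look-alikes about, which are no part of the job. Leave any green look-alike of the slab alone.

How it is judged:
At the end, for the whole second after the job is handed in: The larger slab lies flat and at rest in the inside corner of the stop, its centre within 3 mm of fully home along both battens and its sides parallel to them within 0.035 rad (2 degrees); each bystander is within 15 mm of where it started and those that stood are still upright (x of slab in the frame of corner_stop between -0.048 and -0.042 m and y of slab in the frame of corner_stop between -0.063 and -0.057 m and angle between the x axis of slab and the x axis of corner_stop, either way round below 0.035 rad and angle between slab's own z axis and vertical below 0.03 rad and height (world z) of slab below 0.003 m and linear speed of slab below 0.005 m/s and angular speed of slab below 0.05 rad/s and distance of each of small_slab, jar, maul, bottle, burnisher, tin from where it was at the start of the episode below 0.015 m and angle between each of jar, maul, bottle, burnisher, tin's own z axis and vertical below 0.2 rad); the robot touches nothing.
It fails at once if the slab is lifted or carried (underside more than 6 mm off the surface) (height (world z) of slab above 0.006 m).
It fails at once if the slab is tipped (more than 0.1 rad) (angle between slab's own z axis and vertical above 0.1 rad).
It fails at once if a bystander is moved more than 15 mm (distance of any of small_slab, jar, maul, bottle, burnisher, tin from where it was at the start of the episode above 0.015 m).
It fails at once if a standing bystander is knocked over (angle between any of jar, maul, bottle, burnisher, tin's own z axis and vertical above 0.3 rad).
It also fails if it takes over 72 s, if anything falls off the work surface, if the arm or the gripper's body presses on something with over 40 N, if the wrist force passes 120 N, or if a joint passes its speed limit or range.

## Working session

There is one attempt and no reset: what is moved stays moved. The work goes in short steps, Python scripts to look and compute and a tool call to move; the robot and the scene stay as the last step left them, time stands still between calls to the robot, and variables do not carry over. Pictures are saved under pics/ and viewed, at most 10 in all, crops included, and the job is handed in when it is done.

Besides the shell and the picture viewer there is one more tool, called after ">>>" as name(argument=value, ...), one argument or row to a line, values as JSON. play_rows: Moves the arm, as the interface text tells. Its arguments: {"type":"object","properties":{"motion":{"type":"array"},"grip_force":{"type":"number"}},"required":["motion"]}

```bash
mkdir -p pics; ls; cat > h.py <<'E'
import numpy as np, cv2
from station import get_obs, camera, workorder
def snap(name,fn=None):
    o=get_obs(); c=camera(name)
    if fn: cv2.imwrite('pics/'+fn,c['frame'][:,:,::-1])
    return o,c
def rays(c,px,z,T=None):
    T=c['T'] if T is None else T
    u=cv2.undistortPoints(np.array(px,float).reshape(-1,1,2),c['camera_matrix'],np.array(c['D'],float)).reshape(-1,2)
    d=np.c_[u[:,0],-u[:,1],-np.ones(len(u))]@T[:3,:3].T; o=T[:3,3]
    return o+d*((z-o[2])/d[:,2])[:,None]
E
python3 - <<'E'
from h import *
o,c=snap('top','top1.png'); _,s=snap('scene','scene1.png')
print(o['time_s'],o['ee_pos'],o['eef_rot'],o['grip_width'],c['T'],c['camera_matrix'],c['D'],s['T'])
E
```

```text
pics
0.0 [0.21651747 0.50533549 0.22388821] [-3.14045886e+00 -5.83194132e-05  2.73677545e+00] 0.09371849934779074 [[-0.01648132  0.98675732 -0.16136406  0.46721167]
 [-0.99980049 -0.01808563 -0.00847833  0.02177221]
 [-0.01128443  0.16119213  0.98685853  0.97199617]
 [ 0.          0.          0.          1.        ]] [[365.83908893   0.         311.71274762]
 [  0.         365.83908893 200.90364073]
 [  0.           0.           1.        ]] [-0.08732945  0.          0.          0.          0.        ] [[ 0.06776416 -0.75831381  0.64835807  1.28735349]
 [ 0.99758797  0.06129666 -0.03257244 -0.03315193]
 [-0.01504205  0.64900145  0.76063845  0.85513618]
 [ 0.          0.          0.          1.        ]]
```

View pics/top1.png

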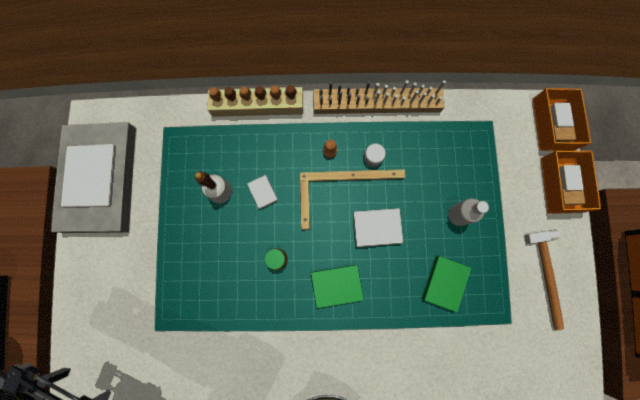

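View pics/scene1.png

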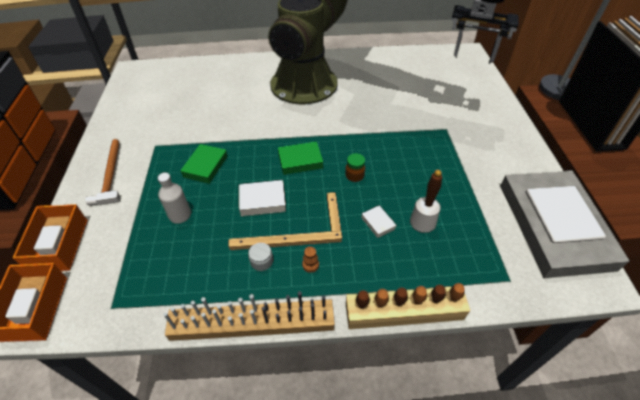

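The slab could be confused with the small slab (262,192), the green slabs (337,287) and (448,284), the white pad on grey (88,176), and the white blocks in the orange boxes (564,120) and (572,180). By the description I choose the pale marble slab at (378,228), inside the L: corner (303,176), long batten running right, short batten running down.

```bash
cat >> h.py <<'E'
def masks(f):
    hsv=cv2.cvtColor(f,cv2.COLOR_RGB2HSV); H,S,V=cv2.split(hsv)
    white=((S<50)&(V>120)).astype(np.uint8); wood=((H>8)&(H<28)&(S>60)&(V>110)).astype(np.uint8)
    return white,wood
def blob(m,p,r=12):
    n,l,st,ce=cv2.connectedComponentsWithStats(m)
    w=l[p[1]-r:p[1]+r,p[0]-r:p[0]+r]; w=w[w>0]; k=np.bincount(w).argmax()
    return (l==k).astype(np.uint8)
def pts(m):
    # outer contour pixels
    return max(cv2.findContours(m,cv2.RETR_EXTERNAL,cv2.CHAIN_APPROX_NONE)[0],key=cv2.contourArea).reshape(-1,2)
E
python3 - <<'E'
from h import *
o,c=snap('top'); f=c['frame']
cv2.imwrite('pics/crop1.png',cv2.resize(f[150:320,240:500],None,fx=3,fy=3,interpolation=cv2.INTER_CUBIC)[:,:,::-1])
w,d=masks(f)
s=blob(w,(378,228)); b=blob(d,(340,176)); print(s.sum(),b.sum())
def mm(P): return np.round(P*1000,1).tolist()
q=rays(c,pts(s),.03)[:,:2]; r=cv2.minAreaRect((q*1000).astype(np.float32)); print('slab',r,mm(cv2.boxPoints(r)/1000))
v,u=np.nonzero(s); z=c['z_map'][s>0]
print(mm(cv2.approxPolyDP(q.astype(np.float32)[:,None],.008,True).reshape(-1,2)))
qb=rays(c,pts(b),.018)[:,:2]; print('stop',mm(cv2.approxPolyDP(qb.astype(np.float32)[:,None],.008,True).reshape(-1,2)))
for n,p,z in [('jar',(275,258),.065),('small',(262,192),.02),('tin',(375,154),.045),('burn',(330,147),.07),('maulhandle',(203,178),.19),('bottle',(480,207),.15),('green1',(337,287),.03)]: print(n,mm(rays(c,[p],z)[0]))
E
```

```text
1612 1208
slab ((550.4072875976562, -140.3545379638672), (91.06307983398438, 119.9260482788086), 3.345257043838501) [[501.5, -83.19999694824219], [508.5, -202.89999389648438], [599.4000244140625, -197.60000610351562], [592.4000244140625, -77.80000305175781]]
[[595.7000122070312, -197.1999969482422], [592.5999755859375, -82.0999984741211], [504.70001220703125, -84.30000305175781], [509.8999938964844, -200.5]]
stop [[700.0999755859375, -219.3000030517578], [699.4000244140625, 57.400001525878906], [551.9000244140625, 56.5], [554.2000122070312, 38.20000076293945], [679.7999877929688, 36.29999923706055], [683.5999755859375, -215.60000610351562]]
jar [474.9, 122.2, 65.0]
small [649.3, 161.6, 20.0]
tin [740.6, -138.6, 45.0]
burn [753.9, -19.7, 70.0]
maulhandle [650.9, 268.3, 190.0]
bottle [580.3, -358.4, 150.0]
green1 [400.0, -30.3, 30.0]
```

View pics/crop1.png

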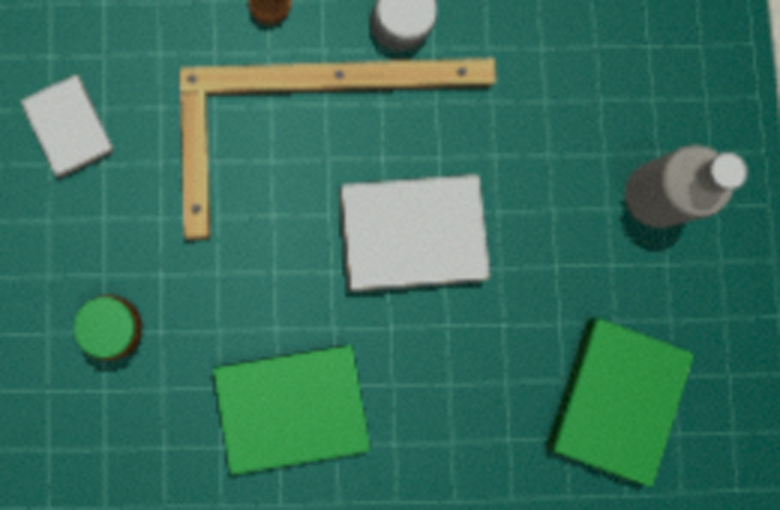

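The crop confirms the white slab, turned only about 3° and sitting free in the L's open angle. Next I'll fit lines for the stop's angle.

```bash
cat >> h.py <<'E'
def line(P): # point, direction
    vx,vy,x,y=cv2.fitLine(P.astype(np.float32),cv2.DIST_HUBER,0,1e-4,1e-4).ravel(); return np.array([x,y]),np.array([vx,vy])
def ang(d): return (np.degrees(np.arctan2(d[1],d[0]))+45)%90-45
def stopfit(c):
    b=blob(masks(c['frame'])[1],(340,176)); q=rays(c,pts(b),.018)[:,:2]
    L=q[(q[:,1]<.02)&(q[:,1]>-.2)]; S=q[(q[:,0]<.665)&(q[:,0]>.565)]
    out={}
    for n,A,k in(('L',L,0),('S',S,1)):
        m=A[:,k].mean(); 
        for t,B in(('lo',A[A[:,k]<m]),('hi',A[A[:,k]>m])): p,d=line(B); out[n+t]=(np.round(p*1000,1),round(float(ang(d)),2))
    return out
def slabfit(c,seed=None):
    w=masks(c['frame'])[0]
    s=blob(w,seed); q=rays(c,pts(s),.03)[:,:2]
    r=cv2.minAreaRect((q*1000).astype(np.float32)); B=cv2.boxPoints(r)/1000; o=[]
    for i in range(4):
        a,b=B[i],B[(i+1)%4]; L=np.linalg.norm(b-a); u=(b-a)/L; t=(q-a)@u; e=np.abs((q-a)@[-u[1],u[0]])
        p,d=line(q[(t>.1*L)&(t<.9*L)&(e<.008)]); o.append((np.round(p*1000,1),round(float(ang(d)),2)))
    return np.round(r[0],1),np.round(r[1],1),o
E
python3 - <<'E'
from h import *
o,c=snap('top'); print(stopfit(c)); print(slabfit(c,(378,228)))
# move deltas in tool axes, to (0.475,-0.14,.224) 
from scipy.spatial.transform import Rotation as R
Rt=R.from_euler('xyz',o['eef_rot']); d=np.array([.475,-.14,.224])-o['ee_pos']
print(Rt.inv().apply(d)/.25, (Rt.inv()*R.from_euler('xyz',[np.pi,0,np.pi])).as_rotvec()/(2*np.pi))
E
```

```text
{'Llo': (array([682.4, -77.8], dtype=float32), 0.68), 'Lhi': (array([701.5, -69.7], dtype=float32), 0.87), 'Slo': (array([621.4,  40.1], dtype=float32), -0.05), 'Shi': (array([613.2,  58.4], dtype=float32), -0.68)}
(array([ 550.4, -140.4]), array([ 91.1, 119.9]), [(array([ 507.4, -149.5], dtype=float32), 4.05), (array([ 546.3, -199.6], dtype=float32), 3.83), (array([ 594.4, -137. ], dtype=float32), 3.0), (array([542.5, -82.2], dtype=float32), 4.39)])
[-1.96708151e+00 -1.96580097e+00  1.54869483e-03] [-1.25086237e-04 -3.75439573e-05 -6.44269900e-02]
```

>>> play_rows(
  motion=[
    [[-0.98,-0.98,0,0,0,-0.0658,0.28],[-0.98,-0.98,0,0,0,-0.0658,0.28],[-0.98,-0.98,0,0,0,-0.0658,0.28],[-0.98,-0.98,0,0,0,-0.0658,0.28],[-0.98,-0.98,0,0,0,-0.0658,0.28],[-0.98,-0.98,0,0,0,-0.0658,0.28],[-0.98,-0.98,0,0,0,-0.0658,0.28],[-0.98,-0.98,0,0,0,-0.0658,0.28],[-0.98,-0.98,0,0,0,-0.0658,0.28],[-0.98,-0.98,0,0,0,-0.0658,0.28]],
  ],
)

```text
time_s: 1.2
ee_pos: [0.345, 0.1846, 0.2244]
eef_rot: [3.141, -0.0, -3.132]
force: [-0.5, -0.5, 0.0]
grip_width: 0.0602
grip_force: 0.0
```

>>> play_rows(
  motion=[
    [[-0.5,-1,0,0,0,0,0.28],[-0.5,-1,0,0,0,0,0.28],[-0.5,-1,0,0,0,0,0.28],[-0.5,-1,0,0,0,0,0.28],[-0.5,-1,0,0,0,0,0.28],[-0.5,-1,0,0,0,0,0.28],[-0.5,-1,0,0,0,0,0.28],[-0.5,-1,0,0,0,0,0.28]],
  ],
)

```text
time_s: 2.0
ee_pos: [0.4726, -0.0638, 0.224]
eef_rot: [3.141, -0.001, -3.132]
force: [-0.8, -0.2, 0.3]
grip_width: 0.06
grip_force: 0.0
```

>>> play_rows(
  motion=[
    [[0,-0.3,0,0,0,0,0.28],[0,-0.3,0,0,0,0,0.28],[0,-0.3,0.2,0,0,0,0.28],[0,-0.3,0.4,0,0,0,0.28],[0,-0.3,0.55,0,0,0,0.28],[0,-0.3,0.65,0,0,0,0.28],[0,-0.3,0.72,0,0,0,0.28],[0,-0.3,0.77,0,0,0,0.28],[0,-0.3,0.77,0,0,0,0.28],[0,-0.3,0.77,0,0,0,0.28]],
  ],
)

```text
time_s: 3.0
ee_pos: [0.4736, -0.1394, 0.0327]
eef_rot: [-3.141, 0.001, -3.132]
force: [0.3, -0.3, -1.3]
grip_width: 0.0602
grip_force: 0.0
```

>>> play_rows(
  motion=[
    [[-0.03,0,0.016,0,0,0,0.28],[-0.06,0,0.016,0,0,0,0.28],[-0.08,0,0.016,0,0,0,0.28],[-0.1,0,0.016,0,0,0,0.28],[-0.12,0,0.016,0,0,0,0.28],[-0.14,0,0.016,0,0,0,0.28],[-0.16,0,0.016,0,0,0,0.28],[-0.18,0,0.016,0,0,0,0.28],[-0.2,0,0.016,0,0,0,0.28],[-0.2,0,0.016,0,0,0,0.28]],
  ],
)

```text
time_s: 4.0
ee_pos: [0.5234, -0.1396, 0.0279]
eef_rot: [3.142, -0.0, -3.133]
force: [-0.7, 0.5, 0.3]
grip_width: 0.0602
grip_force: 0.2
```

```bash
python3 - <<'E'
from h import *
o,c=snap('top','top2.png'); print(o['force'],o['ee_pos'])
E
```

```text
[-0.74631409  0.48304323  0.28593048] [ 0.52338377 -0.13962183  0.02793673]
```

View pics/top2.png

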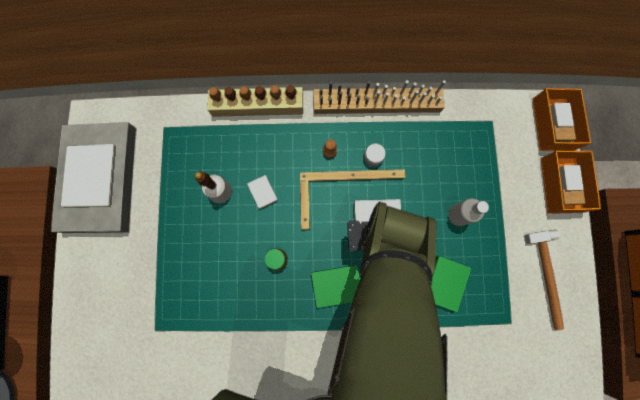

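The arm is behind the slab, and its far edge (355–400, row 200) has moved up evenly and parallel to the batten. Continuing.

>>> play_rows(
  motion=[
    [[-0.02,0,0,0,0,0,0.28],[-0.045,0,0,0,0,0,0.28],[-0.07,0,0,0,0,0,0.28],[-0.095,0,0,0,0,0,0.28],[-0.12,0,0,0,0,0,0.28],[-0.14,0,0,0,0,0,0.28],[-0.16,0,0,0,0,0,0.28],[-0.175,0,0,0,0,0,0.28],[-0.19,0,0,0,0,0,0.28],[-0.19,0,0,0,0,0,0.28]],
  ],
)

```text
time_s: 5.05
ee_pos: [0.5706, -0.1392, 0.0279]
eef_rot: [3.142, -0.001, -3.133]
force: [-1.9, -0.4, 0.6]
grip_width: 0.0604
grip_force: 1.1
```

>>> play_rows(
  motion=[
    [[-0.006,0,0,0,0,0,0.28],[-0.012,0,0,0,0,0,0.28],[-0.018,0,0,0,0,0,0.28],[-0.024,0,0,0,0,0,0.28],[-0.03,0,0,0,0,0,0.28]],
  ],
)

```text
time_s: 5.55
ee_pos: [0.5775, -0.1392, 0.0279]
eef_rot: [3.141, -0.002, -3.133]
force: [-8.0, 0.2, 3.7]
grip_width: 0.0598
grip_force: 3.7
```

>>> play_rows(
  motion=[
    [[-0.004,0,0,0,0,0,0.28],[-0.008,0,0,0,0,0,0.28],[-0.008,0,0,0,0,0,0.28]],
  ],
)

```text
time_s: 5.85
ee_pos: [0.5796, -0.1391, 0.0279]
eef_rot: [3.141, -0.001, -3.133]
force: [-5.5, 0.1, 2.2]
grip_width: 0.0603
grip_force: 3.0
```

>>> play_rows(
  motion=[
    [[-0.004,0,0,0,0,0,0.28],[-0.008,0,0,0,0,0,0.28],[-0.008,0,0,0,0,0,0.28]],
  ],
)

```text
time_s: 6.15
ee_pos: [0.5816, -0.1392, 0.0279]
eef_rot: [3.141, -0.001, -3.133]
force: [-6.4, 0.3, 2.7]
grip_width: 0.06
grip_force: 3.0
```

>>> play_rows(
  motion=[
    [[-0.004,0,0,0,0,0,0.28],[-0.008,0,0,0,0,0,0.28],[-0.012,0,0,0,0,0,0.28],[-0.012,0,0,0,0,0,0.28]],
  ],
)

```text
time_s: 6.55
ee_pos: [0.5839, -0.1392, 0.0279]
eef_rot: [3.141, -0.003, -3.133]
force: [-11.3, 1.1, 7.8]
grip_width: 0.0604
grip_force: 6.1
```

>>> play_rows(
  motion=[
    [[-0.004,0,0,0,0,0,0.28],[-0.008,0,0,0,0,0,0.28],[-0.008,0,0,0,0,0,0.28]],
  ],
)

```text
time_s: 6.85
ee_pos: [0.5841, -0.1391, 0.0279]
eef_rot: [3.141, -0.008, -3.133]
force: [-27.0, 0.2, 18.4]
grip_width: 0.0599
grip_force: 14.3
```

>>> play_rows(
  motion=[
    [[0.02,0,0,0,0,0,0.28],[0.08,0,0,0,0,0,0.28],[0.16,0,-0.1,0,0,0,0.28],[0.16,0,-0.25,0,0,0,0.28],[0.16,0,-0.4,0,0,0,0.28],[0.16,0,-0.5,0,0,0,0.28],[0.16,0,-0.5,0,0,0,0.28]],
  ],
)

```text
time_s: 7.55
ee_pos: [0.5487, -0.1398, 0.1569]
eef_rot: [-3.139, 0.007, -3.133]
force: [-0.2, 0.4, -0.3]
grip_width: 0.0602
grip_force: 0.0
```

>>> play_rows(
  motion=[
    [[-0.37,-0.4,0,0,0,0.25,0.0],[-0.37,-0.4,0,0,0,0.25,0.0],[-0.37,-0.4,0,0,0,0.25,0.0],[-0.37,-0.4,0,0,0,0.25,0.0],[-0.37,-0.4,0,0,0,0.25,0.0],[-0.37,-0.4,0,0,0,0.25,0.0],[-0.37,-0.4,0,0,0,0.25,0.0],[-0.37,-0.4,0,0,0,0.25,0.0],[-0.37,-0.4,0,0,0,0.25,0.0],[-0.37,-0.4,0,0,0,0.25,0.0]],
  ],
)

```text
time_s: 8.55
ee_pos: [0.6404, -0.2385, 0.1517]
eef_rot: [-3.141, -0.0, 1.644]
force: [1.0, -0.7, -0.6]
grip_width: 0.047
grip_force: 0.0
```

```bash
python3 - <<'E'
from h import *
o,c=snap('top','top3.png'); print(o['force'],o['ee_pos'],o['eef_rot'])
E
```

```text
[ 1.04926108 -0.6714779  -0.59076159] [ 0.64039707 -0.23850058  0.15166182] [-3.14101434e+00 -4.73284689e-04  1.64413253e+00]
```

View pics/top3.png

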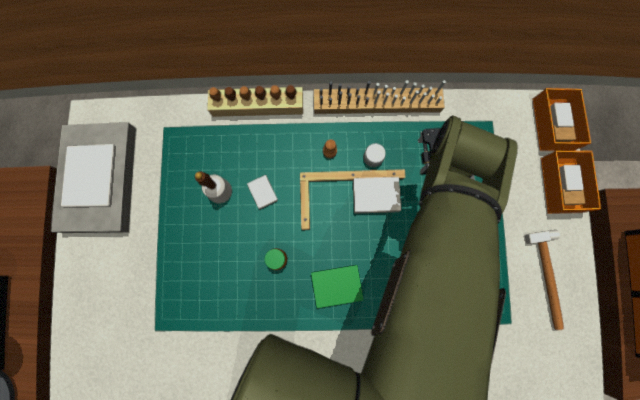

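The slab's far side is flush along the long batten, (355–400, 177). The gripper is beyond its right end. Correct the yaw first, then descend.

>>> play_rows(
  motion=[
    [[0,-0.016,0,0,0,0.0102,0.0],[0,-0.016,0,0,0,0.0102,0.0],[0,-0.016,0,0,0,0.0102,0.0]],
  ],
)

```text
time_s: 8.9
ee_pos: [0.6365, -0.2389, 0.1524]
eef_rot: [-3.141, -0.0, 1.59]
force: [0.2, 0.1, -0.3]
grip_width: 0.0472
grip_force: 0.0
```

>>> play_rows(
  motion=[
    [[0,-0.004,0.1,0,0,0.0015,0.0],[0,-0.004,0.25,0,0,0.0015,0.0],[0,-0.004,0.36,0,0,0.0015,0.0],[0,-0.004,0.44,0,0,0.0015,0.0],[0,-0.004,0.485,0,0,0.0015,0.0],[0,-0.004,0.495,0,0,0.0015,0.0],[0,-0.004,0.495,0,0,0.0015,0.0]],
  ],
)

```text
time_s: 9.6
ee_pos: [0.6358, -0.239, 0.0297]
eef_rot: [3.141, 0.0, 1.578]
force: [0.6, -0.4, 0.5]
grip_width: 0.047
grip_force: 0.0
```

>>> play_rows(
  motion=[
    [[0.03,0,0.006,0,0,0,0],[0.06,0,0.006,0,0,0,0],[0.09,0,0.006,0,0,0,0],[0.12,0,0.006,0,0,0,0],[0.15,0,0.006,0,0,0,0],[0.18,0,0.006,0,0,0,0],[0.21,0,0.006,0,0,0,0],[0.24,0,0.006,0,0,0,0],[0.27,0,0.006,0,0,0,0],[0.27,0,0.006,0,0,0,0]],
  ],
)

```text
time_s: 10.6
ee_pos: [0.6351, -0.1708, 0.0282]
eef_rot: [3.141, 0.001, 1.578]
force: [-0.0, -0.7, -0.6]
grip_width: 0.0471
grip_force: 0.0
```

>>> play_rows(
  motion=[
    [[0.03,0,0,0,0,0,0],[0.06,0,0,0,0,0,0],[0.09,0,0,0,0,0,0],[0.12,0,0,0,0,0,0],[0.15,0,0,0,0,0,0],[0.18,0,0,0,0,0,0],[0.21,0,0,0,0,0,0],[0.23,0,0,0,0,0,0],[0.25,0,0,0,0,0,0],[0.25,0,0,0,0,0,0]],
  ],
)

```text
time_s: 11.6
ee_pos: [0.6346, -0.109, 0.0281]
eef_rot: [-3.142, 0.001, 1.577]
force: [-2.3, -3.2, 2.3]
grip_width: 0.047
grip_force: 1.5
```

>>> play_rows(
  motion=[
    [[0.008,0,0,0,0,0,0],[0.016,0,0,0,0,0,0],[0.024,0,0,0,0,0,0],[0.032,0,0,0,0,0,0],[0.04,0,0,0,0,0,0],[0.04,0,0,0,0,0,0]],
  ],
)

```text
time_s: 12.2
ee_pos: [0.6345, -0.0996, 0.0281]
eef_rot: [-3.141, 0.001, 1.577]
force: [-3.2, -6.9, 3.2]
grip_width: 0.0471
grip_force: 3.4
```

Good; about 10 mm to go, in small steps.

>>> play_rows(
  motion=[
    [[0.007,0,0,0,0,0,0],[0.014,0,0,0,0,0,0],[0.021,0,0,0,0,0,0],[0.028,0,0,0,0,0,0],[0.028,0,0,0,0,0,0]],
  ],
)

```text
time_s: 12.7
ee_pos: [0.6344, -0.0926, 0.0281]
eef_rot: [-3.141, 0.001, 1.577]
force: [-3.6, -6.6, 3.3]
grip_width: 0.0471
grip_force: 3.6
```

>>> play_rows(
  motion=[
    [[0.004,0,0,0,0,0,0],[0.008,0,0,0,0,0,0],[0.008,0,0,0,0,0,0]],
  ],
)

```text
time_s: 13.0
ee_pos: [0.6344, -0.0915, 0.0281]
eef_rot: [-3.142, 0.002, 1.577]
force: [-4.0, -13.4, 3.2]
grip_width: 0.0468
grip_force: 6.4
```

>>> play_rows(
  motion=[
    [[0.004,0,0,0,0,0,0],[0.008,0,0,0,0,0,0],[0.008,0,0,0,0,0,0]],
  ],
)

```text
time_s: 13.3
ee_pos: [0.6346, -0.0913, 0.0281]
eef_rot: [3.141, 0.005, 1.577]
force: [-1.6, -24.5, 0.7]
grip_width: 0.0468
grip_force: 12.2
```

Against the short batten. Back off, rise, swing aside and look.

>>> play_rows(
  motion=[
    [[-0.02,0,0,0,0,0,0],[-0.08,0,0,0,0,0,0],[-0.16,0,0,0,0,0,0],[-0.16,0,-0.15,0,0,0,0],[-0.16,0,-0.35,0,0,0,0],[-0.16,0,-0.5,0,0,0,0],[-0.16,0,-0.6,0,0,0,0],[-0.16,0,-0.6,0,0,0,0]],
  ],
)

```text
time_s: 14.1
ee_pos: [0.6361, -0.1286, 0.1819]
eef_rot: [3.135, 0.001, 1.577]
force: [-0.2, -0.4, -0.4]
grip_width: 0.0472
grip_force: 0.0
```

>>> play_rows(
  motion=[
    [[-0.3,-1,0,0,0,-0.25,0.28],[-0.3,-1,0,0,0,-0.25,0.28],[-0.3,-1,0,0,0,-0.25,0.28],[-0.3,-1,0,0,0,-0.25,0.28],[-0.3,-1,0,0,0,-0.25,0.28],[-0.3,-1,0,0,0,-0.25,0.28],[-0.3,-1,0,0,0,-0.25,0.28],[-0.3,-1,0,0,0,-0.25,0.28],[-0.3,-1,0,0,0,-0.25,0.28],[-0.3,-1,0,0,0,-0.25,0.28]],
  ],
)

```text
time_s: 15.1
ee_pos: [0.3849, -0.2044, 0.1768]
eef_rot: [3.141, -0.001, 3.077]
force: [-0.8, -0.7, -0.8]
grip_width: 0.0603
grip_force: 0.0
```

```bash
python3 - <<'E'
from h import *
o,c=snap('top'); print(o['force'],o['ee_pos'],o['eef_rot'])
f=c['frame']; cv2.imwrite('pics/crop4.png',cv2.resize(f[130:280,240:440],None,fx=4,fy=4,interpolation=cv2.INTER_CUBIC)[:,:,::-1])
for k in(1,):
  try: print(stopfit(c)); print(slabfit(c,(333,197)))
  except Exception as e: print(e)
E
```

```text
[-0.76508469 -0.66075394 -0.81917505] [ 0.38489754 -0.20438425  0.1767575 ] [ 3.14060903e+00 -1.04011238e-03  3.07701953e+00]
{'Llo': (array([683.9, -72.9], dtype=float32), -0.69), 'Lhi': (array([701. , -36.9], dtype=float32), 0.83), 'Slo': (array([630.1,  39.7], dtype=float32), -0.85), 'Shi': (array([613.2,  58.4], dtype=float32), -0.68)}
(array([635.5, -21.9]), array([ 90.5, 119.7]), [(array([591.4,  -5.7], dtype=float32), -1.04), (array([637.6, -80. ], dtype=float32), 0.67), (array([679.7, -28.3], dtype=float32), 0.96), (array([633.6,  36.8], dtype=float32), -0.87)])
```

View pics/crop4.png

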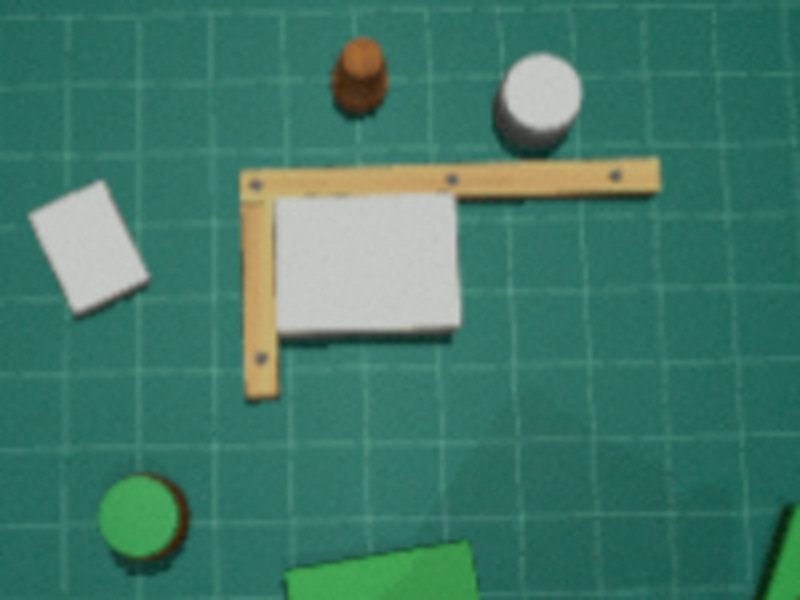

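The crop shows the slab home in the corner: no gap at the long batten (275–455, 195) or the short one (277, 200–330), and the bystanders are undisturbed. One gentle re-press towards the long batten will confirm by touch.

>>> play_rows(
  motion=[
    [[-0.59,0.77,0,0,0,-0.0116,0.28],[-0.59,0.77,0,0,0,-0.0116,0.28],[-0.59,0.77,0,0,0,-0.0116,0.28],[-0.59,0.77,0,0,0,-0.0116,0.28],[-0.59,0.77,0,0,0,-0.0116,0.28],[-0.59,0.77,0,0,0,-0.0116,0.28],[-0.59,0.77,0,0,0,-0.0116,0.28],[-0.59,0.77,0,0,0,-0.0116,0.28]],
  ],
)

```text
time_s: 15.95
ee_pos: [0.5453, -0.0236, 0.1772]
eef_rot: [3.141, -0.001, -3.141]
force: [0.1, 0.5, -0.7]
grip_width: 0.0601
grip_force: 0.0
```

>>> play_rows(
  motion=[
    [[0,0,0.15,0,0,-0.0013,0.28],[0,0,0.3,0,0,-0.0013,0.28],[0,0,0.43,0,0,-0.0013,0.28],[0,0,0.53,0,0,-0.0013,0.28],[0,0,0.58,0,0,-0.0013,0.28],[0,0,0.595,0,0,-0.0013,0.28],[-0.03,0,0.595,0,0,-0.0013,0.28],[-0.07,0,0.595,0,0,-0.0013,0.28],[-0.11,0,0.595,0,0,-0.0013,0.28],[-0.13,0,0.595,0,0,-0.0013,0.28]],
  ],
)

```text
time_s: 16.95
ee_pos: [0.5802, -0.0228, 0.0301]
eef_rot: [-3.141, 0.002, -3.131]
force: [0.4, 1.2, 0.2]
grip_width: 0.0602
grip_force: 0.0
```

>>> play_rows(
  motion=[
    [[-0.008,0,0,0,0,0,0.28],[-0.014,0,0,0,0,0,0.28],[-0.02,0,0,0,0,0,0.28],[-0.02,0,0,0,0,0,0.28]],
  ],
)

```text
time_s: 17.35
ee_pos: [0.5826, -0.0227, 0.0291]
eef_rot: [3.142, -0.002, -3.131]
force: [-6.6, -1.8, 5.8]
grip_width: 0.0601
grip_force: 3.6
```

>>> play_rows(
  motion=[
    [[-0.005,0,0,0,0,0,0.28],[-0.008,0,0,0,0,0,0.28],[-0.008,0,0,0,0,0,0.28]],
  ],
)

```text
time_s: 17.65
ee_pos: [0.5828, -0.0227, 0.0291]
eef_rot: [3.141, -0.007, -3.131]
force: [-23.5, -0.4, 17.9]
grip_width: 0.06
grip_force: 11.7
```

>>> play_rows(
  motion=[
    [[0.02,0,0,0,0,0,0.28],[0.08,0,0,0,0,0,0.28],[0.16,0,0,0,0,0,0.28],[0.2,0,-0.15,0,0,0,0.28],[0.25,0,-0.35,0,0,0,0.28],[0.4,0,-0.5,0,0,0,0.28],[0.6,0,-0.6,0,0,0,0.28],[0.8,0,-0.6,0,0,0,0.28],[0.8,0,-0.6,0,0,0,0.28],[0.8,0,-0.6,0,0,0,0.28]],
  ],
)

```text
time_s: 18.65
ee_pos: [0.3851, -0.0248, 0.1797]
eef_rot: [-3.141, 0.002, -3.131]
force: [0.8, -0.1, 0.6]
grip_width: 0.0599
grip_force: 0.0
```

```bash
python3 - <<'E'
from h import *
o,c=snap('top'); print(o['force'],o['ee_pos'])
f=c['frame']; cv2.imwrite('pics/crop5.png',cv2.resize(f[130:280,240:440],None,fx=4,fy=4,interpolation=cv2.INTER_CUBIC)[:,:,::-1])
print(slabfit(c,(333,197)))
E
```

```text
[ 0.75493525 -0.12882596  0.60812814] [ 0.38511111 -0.02480913  0.17968272]
(array([636.2, -23.1]), array([119.5,  90.4]), [(array([642.4, -80. ], dtype=float32), 0.81), (array([680. , -31.7], dtype=float32), 1.17), (array([636.3,  36.7], dtype=float32), -0.87), (array([591.4,  -5.7], dtype=float32), -1.04)])
```

View pics/crop5.png

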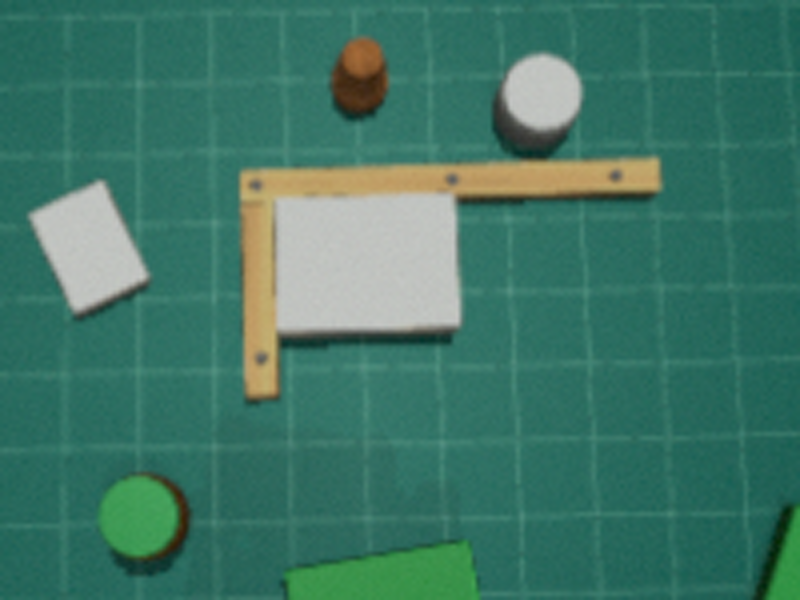

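The slab is flush on both battens (inner corner at 275,197), the gripper is clear, and nothing else has moved. Handing in.

```bash
python3 -c "
from h import *
print(workorder.hand_in())"
```

```text
the job is handed in; nothing more can be done
None
```

I pushed the marble slab home into the corner of the stop, flush on both battens by touch and by camera, with the bystanders I could see in the final picture unmoved and the gripper clear; I handed it in at about 19 s and no verdict came back.

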